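# Cedar slats from the slotted rack to the airing tower

## Task

Draw the four cedar slats straight up out of the slotted rack, one at a time by the top edge, and carry on the started airing tower on the tray, keeping every slat on edge. First set the two short slats square across the two glued rails, one near each end of the rails; then set the two long slats square across the short ones, one near each end of these, every slat overhanging evenly on both sides. Leave the tower standing and the other things undisturbed.

Things in the scene. Friction and masses are not known exactly. Their poses are not given: they have to be found in the camera images.
- short_a: a flat cedar slat, 120 mm long, 14 mm thick, 42 mm high, about 30 to 60 g, standing on its long narrow edge. Origin: centre of its underside. x along its length, y across its thickness, z up to its top edge. One of two alike. At the start it stands in a slot of the rack (any of the four), centred along it to about 2 mm; its underside is 8 mm over the table
- short_b: a flat cedar slat, 120 mm long, 14 mm thick, 42 mm high, about 30 to 60 g, standing on its long narrow edge. Origin: centre of its underside. x along its length, y across its thickness, z up to its top edge. One of two alike. At the start it stands in a slot of the rack (any of the four), centred along it to about 2 mm; its underside is 8 mm over the table
- long_a: a flat cedar slat, 170 mm long, 14 mm thick, 42 mm high, about 45 to 85 g, standing on its long narrow edge. Origin: centre of its underside. x along its length, y across its thickness, z up to its top edge. One of two alike. At the start it stands in a slot of the rack (any of the four), centred along it to about 2 mm; its underside is 8 mm over the table
- long_b: a flat cedar slat, 170 mm long, 14 mm thick, 42 mm high, about 45 to 85 g, standing on its long narrow edge. Origin: centre of its underside. x along its length, y across its thickness, z up to its top edge. One of two alike. At the start it stands in a slot of the rack (any of the four), centred along it to about 2 mm; its underside is 8 mm over the table
- rack: dark wooden slotted rack, fixed, 190 x 205 mm. Origin: centre of its underside, on the table; z up. Four slots along its x at y = -75, -25, 25, 75 mm, each 17 mm wide, 176 long, closed at the ends; slot floor 8 mm, its 5 mm thick side and end walls 26 mm over the table, so a slat is 18 mm deep in and stands 24 mm out. Between the walls of neighbouring slots: a clear 23 mm gap
- plinth: the started tower, fixed on the tray: dark board 150 (x) x 110 (y) x 8 mm with two glued rails along its x, 130 mm long, 14 thick, centred at y = -40 and 40 mm, tops 50 mm above the origin (centre of the board's underside, 6 mm over the table; z up). Short slats go along its y on the rails (undersides at 50 mm), long ones along its x on top (undersides at 92 mm)
- tray: dark wooden tray with a rattan edge, 360 (x) x 370 (y) mm, fixed; floor 6 mm and rim about 33 mm over the table. Origin: centre of its underside
- trinket_box: bystander: glass trinket box with hinged lid, 70 x 70 x 42 mm and a small knob, on the tray. Origin: centre of its underside
- torch: bystander: flat red torch, 90 x 26 x 16 mm, on the tray. Origin: centre of its underside
- magnet: bystander: round dark ceramic ring magnet, 48 mm across, 10 mm high, on the tray. Origin: centre of its underside
- bottle_cap: bystander: steel bottle cap, 32 mm across, 7 mm high, on the tray. Origin: centre of its underside
- candle_jar: bystander: amber glass candle jar with cap, 60 mm across, 60 mm high, on the tray. Origin: centre of its underside
- carabiner: bystander: aluminium carabiner, 90 x 52 x 10 mm, on the table in front of the rack. Origin: centre of its underside
- glasses_case: bystander: black glasses case, 160 x 58 x 36 mm, on the table behind the rack. Origin: centre of its underside
There are look-alikes about, which are no part of the job. Leave any red or turquoise look-alike of the short_b alone.

How it is judged (in metres and radians):
On the way, in this order (a step that is already met when the one before it is completed fails the run):
1. a short slat is drawn straight up clear of its slot (((z of short_a in the frame of rack above 0.034 m and angle between short_a's own z axis and vertical below 0.35 rad and x of short_a in the frame of rack between -0.06 and 0.06 m and y of short_a in the frame of rack between -0.1 and 0.1 m) or (z of short_b in the frame of rack above 0.034 m and angle between short_b's own z axis and vertical below 0.35 rad and x of short_b in the frame of rack between -0.06 and 0.06 m and y of short_b in the frame of rack between -0.1 and 0.1 m))), for 0.05 s.
2. both short slats stand on edge across the rails, one near each end (((x of short_a in the frame of plinth between 0.022 and 0.06 m and y of short_a in the frame of plinth between -0.022 and 0.022 m and z of short_a in the frame of plinth between 0.044 and 0.056 m and angle between the x axis of each of short_a, short_b and the y axis of plinth, either way round below 0.16 rad and angle between each of short_a, short_b's own z axis and vertical below 0.12 rad and x of short_b in the frame of plinth between -0.06 and -0.022 m and y of short_b in the frame of plinth between -0.022 and 0.022 m and z of short_b in the frame of plinth between 0.044 and 0.056 m) or (x of short_a in the frame of plinth between -0.06 and -0.022 m and y of short_a in the frame of plinth between -0.022 and 0.022 m and z of short_a in the frame of plinth between 0.044 and 0.056 m and angle between the x axis of each of short_a, short_b and the y axis of plinth, either way round below 0.16 rad and angle between each of short_a, short_b's own z axis and vertical below 0.12 rad and x of short_b in the frame of plinth between 0.022 and 0.06 m and y of short_b in the frame of plinth between -0.022 and 0.022 m and z of short_b in the frame of plinth between 0.044 and 0.056 m))), for 0.2 s.
3. a long slat is drawn straight up clear of its slot (((z of long_a in the frame of rack above 0.034 m and angle between long_a's own z axis and vertical below 0.35 rad and x of long_a in the frame of rack between -0.06 and 0.06 m and y of long_a in the frame of rack between -0.1 and 0.1 m) or (z of long_b in the frame of rack above 0.034 m and angle between long_b's own z axis and vertical below 0.35 rad and x of long_b in the frame of rack between -0.06 and 0.06 m and y of long_b in the frame of rack between -0.1 and 0.1 m))), for 0.05 s.
At the end, for the whole second after the job is handed in: On edge (0.12 rad), square (0.16 rad), at rest: short slats on the rails, centres 22-60 mm either side of the middle along them; long slats on the short ones, 22-55 mm either side of the middle across the rails; all centred endwise within 22 mm, undersides 50 and 92 mm (+-6) above the plinth's (((x of short_a in the frame of plinth between 0.022 and 0.06 m and y of short_a in the frame of plinth between -0.022 and 0.022 m and z of short_a in the frame of plinth between 0.044 and 0.056 m and angle between the x axis of each of short_a, short_b and the y axis of plinth, either way round below 0.16 rad and angle between each of short_a, short_b's own z axis and vertical below 0.12 rad and x of short_b in the frame of plinth between -0.06 and -0.022 m and y of short_b in the frame of plinth between -0.022 and 0.022 m and z of short_b in the frame of plinth between 0.044 and 0.056 m) or (x of short_a in the frame of plinth between -0.06 and -0.022 m and y of short_a in the frame of plinth between -0.022 and 0.022 m and z of short_a in the frame of plinth between 0.044 and 0.056 m and angle between the x axis of each of short_a, short_b and the y axis of plinth, either way round below 0.16 rad and angle between each of short_a, short_b's own z axis and vertical below 0.12 rad and x of short_b in the frame of plinth between 0.022 and 0.06 m and y of short_b in the frame of plinth between -0.022 and 0.022 m and z of short_b in the frame of plinth between 0.044 and 0.056 m)) and ((y of long_a in the frame of plinth between 0.022 and 0.055 m and x of long_a in the frame of plinth between -0.022 and 0.022 m and z of long_a in the frame of plinth between 0.086 and 0.098 m and angle between the x axis of each of long_a, long_b and the x axis of plinth, either way round below 0.16 rad and angle between each of long_a, long_b's own z axis and vertical below 0.12 rad and y of long_b in the frame of plinth between -0.055 and -0.022 m and x of long_b in the frame of plinth between -0.022 and 0.022 m and z of long_b in the frame of plinth between 0.086 and 0.098 m) or (y of long_a in the frame of plinth between -0.055 and -0.022 m and x of long_a in the frame of plinth between -0.022 and 0.022 m and z of long_a in the frame of plinth between 0.086 and 0.098 m and angle between the x axis of each of long_a, long_b and the x axis of plinth, either way round below 0.16 rad and angle between each of long_a, long_b's own z axis and vertical below 0.12 rad and y of long_b in the frame of plinth between 0.022 and 0.055 m and x of long_b in the frame of plinth between -0.022 and 0.022 m and z of long_b in the frame of plinth between 0.086 and 0.098 m)) and linear speed of each of short_a, short_b, long_a, long_b below 0.02 m/s); the robot touches nothing.
It fails at once if a bystander is moved by more than 30 mm (distance of any of trinket_box, torch, magnet, bottle_cap, candle_jar, carabiner, glasses_case from where it was at the start of the episode above 0.03 m).
It fails at once if a slat is tipped off its edge (by more than 0.6 rad) (angle between any of short_a, short_b, long_a, long_b's own z axis and vertical above 0.6 rad).
It also fails if it takes over 72 s, if anything falls off the work surface, if the arm or the gripper's body presses on something with over 40 N, if the wrist force passes 120 N, or if a joint passes its speed limit or range.

## Robot

A 6-joint arm with a two-finger parallel gripper is mounted at the origin on the work surface. World frame = base frame: x ahead of the robot, y to its left, z up, the work surface at z = 0. Lengths are in m, angles in degrees, forces in N, time in s.
With the tool pointing down it reaches from about 0.4 to 0.825 m from the base axis. Payload 7 kg.
Tool frame: the origin (TCP) lies midway between the tips of the shut fingers; the grasp point (between the pads) lies 19 mm behind it; z points along the fingers, y is the direction in which the jaws open and shut (so a half turn about z gives the same grasp; the last joint's range is limited). The gripper opens to 88 mm and grips with 3 to 60 N. Pads are 19 mm wide; open, the fingers measure 130 mm over their backs; the gripper's body (78 mm by 193 mm) begins 47 mm behind the grasp point.
Start: joints at [93.341, 20.546, 0.682, 0, -70.136, -16.507], TCP at [0.154, 0.657, 0.227] pointing down, gripper open.
Joint ranges: [-176.03, 176.03], [-82.01, 121.73], [-58.28, 71.71], [-173.87, 95.51], [-174.79, -0.11], [-173.66, 173.66]. Speed limits (degrees/s): [136.94, 136.94, 172.46, 180, 180, 180].

## Interface

Orientations are given as [roll, pitch, yaw] about the fixed x, y, z axes, in that order (R = Rz(yaw) Ry(pitch) Rx(roll)).
In Python, from plant import ctrl gives the robot as it stands. The module is installed in compiled form; this text tells all that it offers.
- The arm moves only by the tool arm_command, never from a script. Its argument "targets" is a list that holds one entry, the list of rows, each a list of 7 numbers: the turn, a rotation vector about the world's x, y, z in rad, then the shift along the world's x, y, z in cm, then the opening, from 0 (shut) to 1 (fully open). A call has 1 to 8 rows; each row is the pose to reach, as a shift and turn from the pose commanded when the call began; what a row does not reach only later rows make up. A row lasts 1/12 s, in which the tool goes at most 41.7 mm and 7.16 degrees, less where a joint would pass 70% of its speed; a pose out of reach is approached as far as the arm can. A call with a gripper value outside its range is refused whole. The fingers move at their own pace and stop on an object; the grip force is fixed at half the most. Time passes only in rows, so rows that repeat a pose let the fingers close. It gives the time, the measured TCP pose, the force and the opening at its end, in the units of the state.
- ctrl.get_obs(): the state, without advancing time (a new reading comes with each control period).
- ctrl.snapshot(name): name is "scene" or "top" or "wrist"; returns the picture (384x512x3 uint8, blue, green, red); there is no depth.
- ctrl.camera_model(name): a dict with "K" (3x3 intrinsics, pixels), "distortion" ([k1, k2, p1, p2, k3] as OpenCV has them; the pictures are not rectified), "xyz" and "rotation" of the camera in the world. Camera axes: x right, y up, looking along -z (the intrinsics and any distortion apply to the point x, -y, -z); pixel columns grow to the right and rows downward; lengths in m; the calibration is good to about 2 mm. A picture is of the moment at which its call begins: read the wrist's pose just before it. camera_model takes no time and is no camera call; for the wrist camera it gives the pose at the moment of the call.
- ctrl.close_job(): hands the job in, once; it reports no verdict.
The state is a dict: "clock": time; "joint_pos": joint angles; "qvel": joint speeds; "tau": joint torques, N m; "tool_pos": TCP position; "orientation": TCP orientation; "force": force on the tool from outside, world axes, zero at the start; "moment": the same for the moment, N m; "opening": finger opening in m.
Only numpy, scipy, OpenCV 4.12 (cv2) and the standard library are available. Lean on these libraries where they do the work, as an engineer would, in place of code of your own. Each camera call takes 0.05 s, during which the arm holds its last target. There are 200 camera calls.

## Working session

There is one attempt and no reset: what is moved stays moved. The work goes in short steps, Python scripts to look and compute and a tool call to move; the robot and the scene stay as the last step left them, time stands still between calls to the robot, and variables do not carry over. Pictures are saved under pics/ and viewed, about 8 in all and at most 12, crops included, and the job is handed in when it is done.

Besides the shell and the picture viewer there is one more tool, called after ">>>" as name(argument=value, ...), one argument or row to a line, values as JSON. arm_command: Moves the arm, as the interface text tells. Its arguments: {"type":"object","properties":{"targets":{"type":"array","items":{"type":"array","items":{"type":"array","items":{"type":"number"}}}}},"required":["targets"]}

```bash
mkdir -p pics; python3 - <<'E'
from plant import ctrl
import cv2
print(ctrl.get_obs())
for n in("scene","top"):
    cv2.imwrite(f"pics/{n}0.png",ctrl.snapshot(n)); m=ctrl.camera_model(n); print(n,m)
E
```

```text
{'clock': 0.0, 'joint_pos': array([ 9.33408127e+01,  2.05899591e+01,  6.33155706e-01, -2.01493738e-02,
       -7.01359691e+01, -1.65096604e+01]), 'qvel': array([-0.02293907, -0.11624677,  0.02204883,  0.06003385, -0.023837  ,
       -0.07373778]), 'tau': array([ 6.34057469e-04, -5.82718027e+01,  2.93066901e+01,  6.99789271e+00,
        7.08003514e-03, -1.44859014e-04]), 'tool_pos': array([0.15366296, 0.6567659 , 0.22563456]), 'orientation': array([ 1.79905669e+02, -8.20553288e-03, -1.31757028e+01]), 'force': array([ 0.3804796 , -0.38819108, -0.18756194]), 'moment': array([-0.04452667, -0.02468831, -0.00809924]), 'opening': 0.08739428053955406}
scene {'K': array([[366.80891549,   0.        , 254.60753417],
       [  0.        , 366.80891549, 195.20408014],
       [  0.        ,   0.        ,   1.        ]]), 'distortion': array([-0.11995038,  0.        ,  0.        ,  0.        ,  0.        ]), 'xyz': array([1.08950745, 0.40648574, 0.8200599 ]), 'rotation': array([ 42.25247343,  -0.13908975, 125.40616945])}
top {'K': array([[363.5507084 ,   0.        , 256.65570044],
       [  0.        , 363.5507084 , 194.6333983 ],
       [  0.        ,   0.        ,   1.        ]]), 'distortion': array([-0.00827892,  0.        ,  0.        ,  0.        ,  0.        ]), 'xyz': array([ 0.46849402, -0.00132939,  0.94618934]), 'rotation': array([  3.21789718,   0.65748995, -90.08437108])}
```

View pics/top0.png

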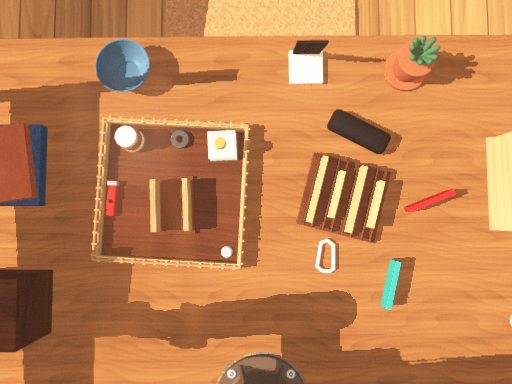

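View pics/scene0.png

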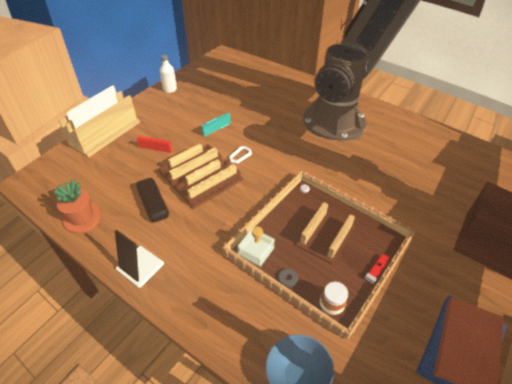

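Top view (+x up, +y left). In the rack, left to right, are four cedar slats: long (317,190), short (338,195), long (356,200), short (376,204). The red bar (430,200) and the turquoise bar (391,285) are look-alikes and stay put. The plinth rails are at (155,205) and (187,204). Next I rectify both areas at their known heights to confirm and measure.

```bash
cat > h.py <<'E'
from plant import ctrl
import cv2, numpy as np
from scipy.spatial.transform import Rotation as R
def proj(m,P):
    Rw=R.from_euler('xyz',m['rotation'],degrees=True).as_matrix()
    c=(np.asarray(P,float).reshape(-1,3)-m['xyz'])@Rw*[1,-1,-1]
    return cv2.projectPoints(c,np.zeros(3),np.zeros(3),m['K'],m['distortion'])[0].reshape(-1,2)
def rect(img,m,x0,x1,y0,y1,z,s=0.0005):
    """plane z as a picture: row down = -x, column right = -y"""
    X,Y=np.meshgrid(np.arange(x1,x0,-s),np.arange(y1,y0,-s),indexing='ij')
    u=proj(m,np.stack([X,Y,0*X+z],-1)).reshape(*X.shape,2).astype(np.float32)
    return cv2.remap(img,u[...,0],u[...,1],cv2.INTER_CUBIC)
def bars(p,x1,y1,s=0.0005,lo=(0,0,150),minarea=1200):
    h=cv2.inRange(p,np.array(lo),np.array((255,255,255)))
    h=cv2.morphologyEx(h,cv2.MORPH_OPEN,np.ones((7,7)))
    out=[]
    for c in cv2.findContours(h,cv2.RETR_EXTERNAL,cv2.CHAIN_APPROX_NONE)[0]:
        if cv2.contourArea(c)*(s/0.0005)**2<minarea: continue
        b=cv2.boxPoints(cv2.minAreaRect(c)); e=b[1]-b[0]; f=b[2]-b[1]
        L,W=(e,f) if np.hypot(*e)>np.hypot(*f) else (f,e)
        cx,cy=b.mean(0); a=np.degrees(np.arctan2(-L[0],-L[1]))  # world dir of length
        a=(a+90)%180-90
        out.append((round(x1-cy*s,4),round(y1-cx*s,4),round(a,1),round(np.hypot(*L)*s*1e3,1),round(np.hypot(*W)*s*1e3,1)))
    return sorted(out,key=lambda o:-o[1]),h
E
python3 - <<'E'
from h import *
m=ctrl.camera_model("top"); im=cv2.imread("pics/top0.png")
A=(.32,.60,-.38,-.08,.050); B=(.34,.56,.14,.32,.056)
a=rect(im,m,*A); b=rect(im,m,*B)
for p,q,lo in((a,A,(0,140,180)),(b,B,(0,90,130))):
    o,h=bars(p,q[1],q[3],lo=lo)
    for k in o: print(k)
    print()
v=np.zeros((560,960,3),np.uint8); v[:a.shape[0],:600]=a; v[:b.shape[0],600:600+b.shape[1]]=b
cv2.imwrite("pics/rect0.png",cv2.resize(v,(800,467)))
E
```

```text
(np.float32(0.4875), np.float32(-0.0892), np.float32(0.0), np.float32(47.0), np.float32(18.5))
(np.float32(0.5352), np.float32(-0.0955), np.float32(0.0), np.float32(44.5), np.float32(31.0))
(np.float32(0.585), np.float32(-0.1015), np.float32(-90.0), np.float32(43.0), np.float32(30.0))
(np.float32(0.5265), np.float32(-0.1373), np.float32(-14.6), np.float32(156.2), np.float32(19.5))
(np.float32(0.5211), np.float32(-0.187), np.float32(-14.6), np.float32(122.3), np.float32(20.6))
(np.float32(0.4335), np.float32(-0.2298), np.float32(-90.0), np.float32(299.5), np.float32(226.0))
(np.float32(0.509), np.float32(-0.2346), np.float32(-14.6), np.float32(171.6), np.float32(22.1))
(np.float32(0.4963), np.float32(-0.2825), np.float32(-14.5), np.float32(122.1), np.float32(23.2))
(np.float32(0.5765), np.float32(-0.3272), np.float32(-90.0), np.float32(104.5), np.float32(47.0))

(np.float32(0.3859), np.float32(0.2845), np.float32(85.1), np.float32(46.1), np.float32(33.2))
(np.float32(0.482), np.float32(0.2685), np.float32(0.0), np.float32(156.0), np.float32(103.0))
(np.float32(0.3538), np.float32(0.2302), np.float32(-90.0), np.float32(179.5), np.float32(27.5))
(np.float32(0.4601), np.float32(0.1982), np.float32(5.7), np.float32(198.7), np.float32(78.9))
```

View pics/rect0.png

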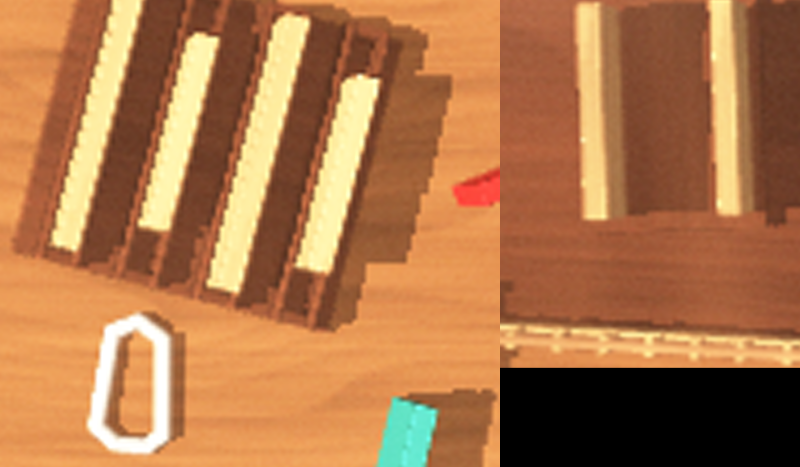

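Confirmed: the rack holds cedar slats long, short, long, short (about 172, 122, 172, 122 mm), all at about -14.6°. The red and turquoise bars lie outside it. I'll refine with the wrist camera on the way.

>>> arm_command(
  targets=[
    [[0,0,0,15,-28,7,1],[0,0,0,15,-28,7,1],[0,0,0,15,-28,7,1],[0,0,0,15,-28,7,1],[0,0,0,15,-28,7,1],[0,0,0,15,-28,7,1],[0,0,0,15,-28,7,1],[0,0,0,15,-28,7,1]],
  ],
)

```text
clock: 0.77
tool_pos: [0.3044, 0.3746, 0.2972]
orientation: [-180.0, -0.0, -13.2]
force: [-0.1, 0.3, 0.0]
opening: 0.0876
```

>>> arm_command(
  targets=[
    [[0,0,0,15,-15,4,1],[0,0,0,15,-15,4,1],[0,0,0,15,-15,4,1],[0,0,0,15,-15,4,1],[0,0,0,15,-15,4,1],[0,0,0,15,-15,4,1],[0,0,0,15,-15,4,1],[0,0,0,15,-15,4,1]],
  ],
)

```text
clock: 1.43
tool_pos: [0.4538, 0.2266, 0.3361]
orientation: [180.0, 0.0, -13.3]
force: [-0.1, 0.8, -0.4]
opening: 0.0877
```

```bash
python3 - <<'E'
from h import *
o=ctrl.get_obs(); m=ctrl.camera_model("wrist"); im=ctrl.snapshot("wrist")
print(o['clock'],o['tool_pos'],o['orientation'],o['joint_pos'],m)
cv2.imwrite("pics/w1.png",im)
E
```

```text
1.4333 [0.45382844 0.22664956 0.3360614 ] [ 1.79973131e+02  4.21264224e-02 -1.32895305e+01] [ 4.87343635e+01  1.37570044e+00 -9.32014439e+00 -2.50308785e-02
 -7.93476466e+01  2.79807522e+01] {'K': array([[285.14118712,   0.        , 257.87828461],
       [  0.        , 285.14118712, 188.89332524],
       [  0.        ,   0.        ,   1.        ]]), 'distortion': array([-0.04552584,  0.        ,  0.        ,  0.        ,  0.        ]), 'xyz': array([0.52156299, 0.21061632, 0.49478687]), 'rotation': array([-1.51045042e+01, -2.00515226e-02, -1.03322005e+02])}
```

View pics/w1.png

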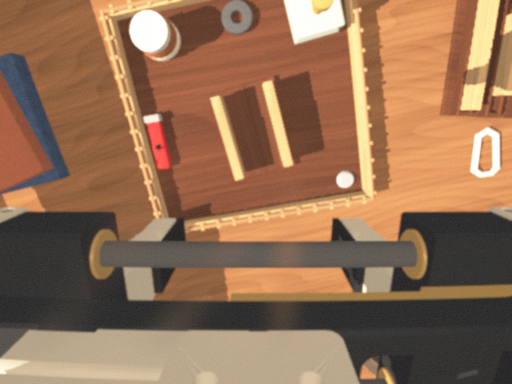

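Wrist view: the rails run (214,97)-(240,180) and (267,82)-(290,167), both clear of obstacles.

```bash
python3 - <<'E'
from h import *
im=cv2.imread("pics/w1.png")
m=dict(K=np.array([[285.14118712,0,257.87828461],[0,285.14118712,188.89332524],[0,0,1]]),distortion=np.array([-.04552584,0,0,0,0]),xyz=np.array([0.52156299,0.21061632,0.49478687]),rotation=np.array([-15.1045,-.02005,-103.322]))
B=(.36,.56,.14,.34,.056); p=rect(im,m,*B)
for lo in((0,100,140),(0,120,160),(0,130,180)): print(lo,*bars(p,B[1],B[3],lo=lo)[0],sep="\n")
B=(.36,.56,.14,.34,.056); q=rect(cv2.imread("pics/top0.png"),ctrl.camera_model("top"),*B)
for lo in((0,130,150),(0,140,170)): print("top",lo,*bars(q,B[1],B[3],lo=lo)[0],sep="\n")
E
```

```text
(0, 100, 140)
(np.float32(0.4932), np.float32(0.2799), np.float32(2.8), np.float32(136.1), np.float32(53.1))
(np.float32(0.37), np.float32(0.2402), np.float32(-90.0), np.float32(199.5), np.float32(20.0))
(np.float32(0.4946), np.float32(0.1897), np.float32(2.6), np.float32(132.1), np.float32(27.3))
(0, 120, 160)
(np.float32(0.4936), np.float32(0.2648), np.float32(2.0), np.float32(133.4), np.float32(18.8))
(np.float32(0.3692), np.float32(0.2402), np.float32(-90.0), np.float32(199.5), np.float32(18.5))
(np.float32(0.4951), np.float32(0.1864), np.float32(2.4), np.float32(130.5), np.float32(19.2))
(0, 130, 180)
(np.float32(0.4936), np.float32(0.265), np.float32(2.0), np.float32(132.5), np.float32(17.3))
(np.float32(0.368), np.float32(0.2402), np.float32(-90.0), np.float32(199.5), np.float32(16.0))
(np.float32(0.4953), np.float32(0.1863), np.float32(2.3), np.float32(130.0), np.float32(18.1))
top
(0, 130, 150)
(np.float32(0.364), np.float32(0.3103), np.float32(-90.0), np.float32(59.5), np.float32(8.0))
(np.float32(0.4935), np.float32(0.2651), np.float32(2.0), np.float32(131.5), np.float32(17.0))
(np.float32(0.4953), np.float32(0.1849), np.float32(2.2), np.float32(130.1), np.float32(16.6))
top
(0, 140, 170)
(np.float32(0.4935), np.float32(0.2651), np.float32(2.1), np.float32(131.4), np.float32(16.1))
(np.float32(0.4955), np.float32(0.185), np.float32(2.2), np.float32(129.6), np.float32(15.8))
```

>>> arm_command(
  targets=[
    [[0,0,0,2,-28,0,0.4],[0,0,0,2,-28,0,0.4],[0,0,0,2,-28,0,0.4],[0,0,0,2,-28,0,0.4],[0,0,0,2,-28,0,0.4],[0,0,0,2,-28,0,0.4],[0,0,0,2,-28,0,0.4],[0,0,0,2,-28,0,0.4]],
  ],
)

```text
clock: 2.15
tool_pos: [0.4732, -0.0555, 0.3364]
orientation: [180.0, 0.0, -13.3]
force: [-0.1, -0.0, 0.2]
opening: 0.0399
```

>>> arm_command(
  targets=[
    [[0,0,-0.023,-2,-15,0,0.34],[0,0,-0.023,-2,-15,0,0.34],[0,0,-0.023,-2,-15,0,0.34],[0,0,-0.023,-2,-15,0,0.34],[0,0,-0.023,-2,-15,0,0.34],[0,0,-0.023,-2,-15,0,0.34],[0,0,-0.023,-2,-15,0,0.34]],
  ],
)

```text
clock: 2.73
tool_pos: [0.4539, -0.2016, 0.3363]
orientation: [-180.0, 0.0, -14.4]
force: [0.5, 0.1, 0.4]
opening: 0.0299
```

```bash
python3 - <<'E'
from h import *
o=ctrl.get_obs(); m=ctrl.camera_model("wrist"); im=ctrl.snapshot("wrist")
print(o['clock'],o['tool_pos'],o['orientation'],o['opening'])
print(m['xyz'],m['rotation'])
cv2.imwrite("pics/w2.png",im)
B=(.38,.66,-.36,-.08,.050); p=rect(im,m,*B); cv2.imwrite("pics/w2r.png",p)
for lo in((0,120,160),(0,150,200)): print(lo,*bars(p,B[1],B[3],lo=lo)[0],sep="\n")
cv2.imwrite("pics/w2v.png",np.hstack([cv2.resize(im,(400,300)),cv2.resize(p,(400,400))[:300]]))
v=np.zeros((560,800,3),np.uint8);v[:300,:400]=cv2.resize(im,(400,300));v[:400,400:]=cv2.resize(p,(400,400));cv2.imwrite("pics/w2v.png",v)
E
```

```text
2.7333 [ 0.4539302  -0.20159907  0.33629176] [-1.79986526e+02  2.20657543e-02 -1.44327483e+01] 0.029882198078123402
[ 0.52124657 -0.21907735  0.49502519] [-1.50869946e+01  2.09120858e-02 -1.04466453e+02]
(0, 120, 160)
(np.float32(0.5202), np.float32(-0.2198), np.float32(0.0), np.float32(279.5), np.float32(279.5))
(0, 150, 200)
(np.float32(0.483), np.float32(-0.0932), np.float32(80.2), np.float32(30.0), np.float32(20.5))
(np.float32(0.4438), np.float32(-0.1032), np.float32(-89.0), np.float32(46.6), np.float32(12.9))
(np.float32(0.5896), np.float32(-0.1077), np.float32(-88.6), np.float32(56.2), np.float32(36.0))
(np.float32(0.4082), np.float32(-0.1365), np.float32(-90.0), np.float32(113.0), np.float32(55.5))
(np.float32(0.5334), np.float32(-0.1412), np.float32(-14.9), np.float32(171.6), np.float32(16.9))
(np.float32(0.5212), np.float32(-0.1892), np.float32(-14.6), np.float32(121.8), np.float32(16.7))
(np.float32(0.6283), np.float32(-0.2196), np.float32(78.8), np.float32(280.3), np.float32(44.9))
(np.float32(0.5083), np.float32(-0.2372), np.float32(-14.5), np.float32(171.4), np.float32(16.8))
(np.float32(0.3989), np.float32(-0.2805), np.float32(-88.9), np.float32(158.5), np.float32(37.3))
(np.float32(0.4958), np.float32(-0.2841), np.float32(-14.7), np.float32(121.8), np.float32(19.8))
(np.float32(0.4422), np.float32(-0.3332), np.float32(-90.0), np.float32(52.5), np.float32(17.5))
(np.float32(0.585), np.float32(-0.3425), np.float32(-90.0), np.float32(34.0), np.float32(16.0))
```

View pics/w2v.png

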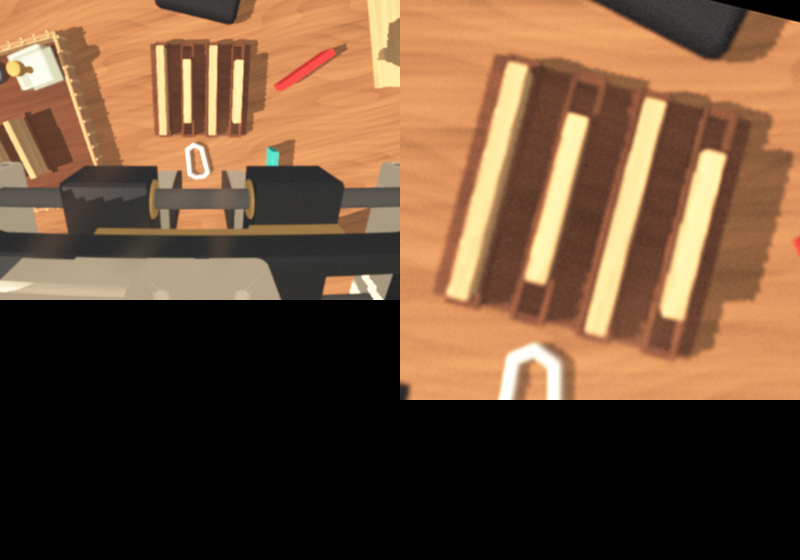

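Rack fit: slots 50 mm apart, t=0.552, angle -14.6°. Slat centres are S1 long (.534,-.141), S2 short (.521,-.189), S3 long (.509,-.2375) and S4 short (.496,-.286). Plinth centre is (.4945,.2252) at 2.2°, and the two cameras agree on it. I'll pick S4 first, with the opening at 30 mm.

>>> arm_command(
  targets=[
    [[0,0,-0.003,4.2,-8.4,0,0.34],[0,0,-0.003,4.2,-8.4,-4,0.34],[0,0,-0.003,4.2,-8.4,-12,0.34],[0,0,-0.003,4.2,-8.4,-16,0.34],[0,0,-0.003,4.2,-8.4,-20,0.34],[0,0,-0.003,4.2,-8.4,-23,0.34],[0,0,-0.003,4.2,-8.4,-25,0.34],[0,0,-0.003,4.2,-8.4,-26,0.34]],
  ],
)

```text
clock: 3.45
tool_pos: [0.4946, -0.2846, 0.0729]
orientation: [-180.0, 0.2, -14.6]
force: [-0.6, 0.6, -0.3]
opening: 0.0295
```

```bash
python3 - <<'E'
from h import *
o=ctrl.get_obs(); m=ctrl.camera_model("wrist"); im=ctrl.snapshot("wrist")
print(o['tool_pos'],o['orientation'],o['opening'])
cv2.imwrite("pics/w3.png",im)
E
```

```text
[ 0.49464868 -0.28456269  0.07286944] [-179.97276058    0.20065045  -14.55798092] 0.029494281068729495
```

View pics/w3.png

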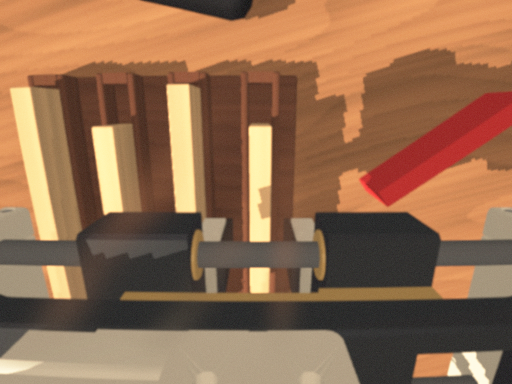

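The slat (col 260) sits midway between the fingers (cols 215 and 302). Going down gently.

>>> arm_command(
  targets=[
    [[0,0,0,0,0,0,0.34],[0,0,0,0,0,-2,0.34],[0,0,0,0,0,-3.5,0.34],[0,0,0,0,0,-4.2,0.34],[0,0,0,0,0,-4.5,0.34],[0,0,0,0,0,-4.5,0.34],[0,0,0,0,0,-4.5,0.34]],
  ],
)

```text
clock: 4.08
tool_pos: [0.4969, -0.2868, 0.0331]
orientation: [180.0, -0.1, -14.6]
force: [-0.2, -1.0, 0.5]
opening: 0.0299
```

>>> arm_command(
  targets=[
    [[0,0,0,0,0,-0.4,0.34],[0,0,0,0,0,-0.4,0.1],[0,0,0,0,0,-0.4,0.05],[0,0,0,0,0,-0.4,0.05],[0,0,0,0,0,-0.4,0.05],[0,0,0,0,0,-0.4,0.05]],
  ],
)

```text
clock: 4.58
tool_pos: [0.4958, -0.2868, 0.0277]
orientation: [180.0, -0.0, -14.7]
force: [-0.4, -0.6, 2.0]
opening: 0.0138
```

>>> arm_command(
  targets=[
    [[0,0,0,0,0,1,0.05],[0,0,0,0,0,2.5,0.05],[0,0,0,0,0,4,0.05],[0,0,0,0,0,6,0.05],[0,0,0,0,0,9,0.05],[0,0,0,0,0,13,0.05],[0,0,0,0,0,16,0.05],[0,0,0,0,0,16,0.05]],
  ],
)

```text
clock: 5.25
tool_pos: [0.499, -0.2883, 0.1956]
orientation: [179.9, -0.6, -14.6]
force: [1.3, -0.5, 0.1]
opening: 0.0139
```

>>> arm_command(
  targets=[
    [[0,0,-0.05,0.2,2,0,0.05],[0,0,-0.15,0.5,5,0,0.05],[0,0,-0.25,0.8,8.5,0,0.05],[0,0,-0.35,1.1,12,0,0.05],[0,0,-0.45,1.4,15.5,0,0.05],[0,0,-0.55,1.7,19,0,0.05],[0,0,-0.65,2,22.5,0,0.05],[0,0,-0.75,2.3,26,0,0.05]],
  ],
)

```text
clock: 5.92
tool_pos: [0.5185, -0.0252, 0.1884]
orientation: [-180.0, -0.0, -57.9]
force: [0.6, -0.2, -1.1]
opening: 0.0135
```

>>> arm_command(
  targets=[
    [[0,0,-0.1,0.4,4,0,0.05],[0,0,-0.2,0.7,8,0,0.05],[0,0,-0.3,1,12,0,0.05],[0,0,-0.4,1.3,16,0,0.05],[0,0,-0.48,1.5,20,0,0.05],[0,0,-0.51,1.7,23,0,0.05],[0,0,-0.528,1.7,25,0,0.05],[0,0,-0.528,1.7,25.3,0,0.05]],
  ],
)

```text
clock: 6.58
tool_pos: [0.5358, 0.2295, 0.1878]
orientation: [-180.0, 0.0, -87.8]
force: [0.5, -1.2, -0.8]
opening: 0.0139
```

>>> arm_command(
  targets=[
    [[0,0,0,0,0,-1,0.05],[0,0,0,0,0,-4,0.05],[0,0,0,0,0,-6.5,0.05],[0,0,0,0,0,-8,0.05],[0,0,0,0,0,-8.5,0.05],[0,0,0,0,0,-8.5,0.05],[0,0,0,0,0,-8.5,0.05],[0,0,0,0,0,-8.5,0.05]],
  ],
)

```text
clock: 7.25
tool_pos: [0.5366, 0.2263, 0.1039]
orientation: [-179.9, 0.1, -87.9]
force: [0.4, 0.0, -0.4]
opening: 0.0137
```

```bash
python3 - <<'E'
from h import *
o=ctrl.get_obs(); im=ctrl.snapshot("wrist"); s=ctrl.snapshot("scene")
print(o['tool_pos'],o['orientation'],o['opening'],o['joint_pos'])
cv2.imwrite("pics/w4.png",np.hstack([cv2.resize(im,(400,300)),cv2.resize(s[130:370,210:530],(400,300))]))
E
```

```text
[0.53656717 0.2262585  0.103896  ] [-1.79900304e+02  5.91597409e-02 -8.78906098e+01] 0.013685727454544666 [ 4.21076285e+01  1.80511544e+01 -2.04991273e+01  2.40276821e-02
 -5.13353211e+01 -4.00132827e+01]
```

View pics/w4.png

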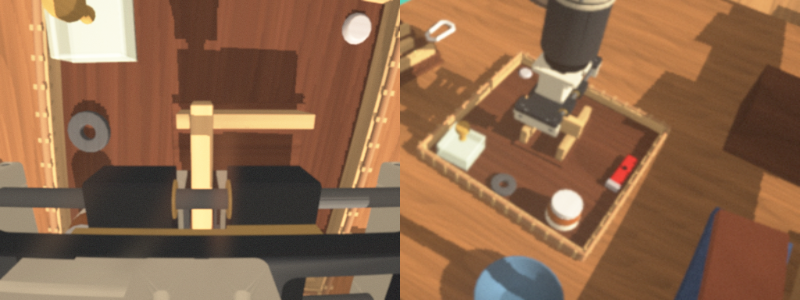

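Slat held upright, crossing the rail (177–314, row 120) near its +x end. Its underside should be about 28 mm above the rails.

>>> arm_command(
  targets=[
    [[0,0,0,0,0,-1,0.05],[0,0,0,0,0,-2,0.05],[0,0,0,0,0,-2.4,0.05],[0,0,0,0,0,-2.6,0.05],[0,0,0,0,0,-2.7,0.05],[0,0,0,0,0,-2.8,0.05],[0,0,0,0,0,-2.8,0.05]],
  ],
)

```text
clock: 7.93
tool_pos: [0.535, 0.2256, 0.0757]
orientation: [179.9, -0.1, -87.8]
force: [-8.6, -3.0, 16.4]
opening: 0.0137
```

>>> arm_command(
  targets=[
    [[0,0,0,0,0,0.1,0.05],[0,0,0,0,0,0.1,0.34],[0,0,0,0,0,0.1,0.34],[0,0,0,0,0,0.1,0.34],[0,0,0,0,0,2,0.34],[0,0,0,0,0,5,0.34],[0,0,0,0,0,9,0.34],[0,0,0,0,0,12,0.34]],
  ],
)

```text
clock: 8.6
tool_pos: [0.5361, 0.2263, 0.1967]
orientation: [-180.0, -0.0, -87.9]
force: [1.5, 1.3, 0.1]
opening: 0.0298
```

```bash
cat >> h.py <<'E'
C=np.array([.4945,.2252]); T=np.radians(2.2)
def check(z,lo=(0,150,185)):
    "bars at height z in plinth coordinates (mm), from the top camera"
    im=ctrl.snapshot("top"); B=(.38,.61,.11,.34)
    p=rect(im,ctrl.camera_model("top"),*B,z)
    for x,y,a,L,W in bars(p,B[1],B[3],lo=lo)[0]:
        d=np.array([x,y])-C; c,s=np.cos(T),np.sin(T)
        print("x %.1f y %.1f a %.1f L %.0f W %.0f"%(1e3*(c*d[0]+s*d[1]),1e3*(-s*d[0]+c*d[1]),a-2.2,L,W))
    return p
E
python3 - <<'E'
from h import *
o=ctrl.get_obs(); print(o['tool_pos'],o['orientation'],o['force'])
im=ctrl.snapshot("wrist"); s=ctrl.snapshot("scene"); p=check(.098)
cv2.imwrite("pics/w5.png",np.hstack([cv2.resize(im,(266,300)),cv2.resize(s[130:370,210:530],(266,300)),cv2.resize(p,(266,300))]))
E
```

```text
[0.53614378 0.22625238 0.19669159] [-1.79959482e+02 -1.46943848e-02 -8.78567906e+01] [1.49555655 1.34127284 0.10980991]
x 7.8 y -43.2 a 31.5 L 134 W 74
```

View pics/w5.png

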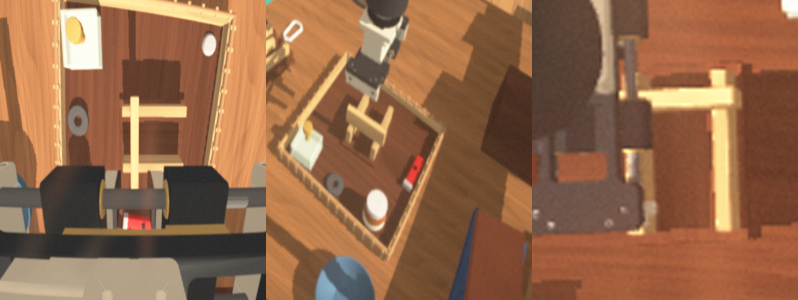

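The first short slat stands square across both rails (scene crop). Now S2.

>>> arm_command(
  targets=[
    [[0,0,0.1,0,-2,0,0.34],[0,0,0.2,-0.2,-5,0,0.34],[0,0,0.32,-0.4,-8.5,0,0.34],[0,0,0.44,-0.5,-12,0,0.34],[0,0,0.56,-0.6,-15.5,0,0.34],[0,0,0.68,-0.7,-19,0,0.34],[0,0,0.8,-0.8,-22.5,0,0.34],[0,0,0.9,-0.9,-26,0,0.34]],
  ],
)

```text
clock: 9.42
tool_pos: [0.5258, -0.0354, 0.1933]
orientation: [179.9, 0.1, -36.0]
force: [0.7, 0.6, -0.6]
opening: 0.03
```

>>> arm_command(
  targets=[
    [[0,0,0.1,-0.2,-4,0,0.34],[0,0,0.2,-0.4,-7.5,0,0.34],[0,0,0.3,-0.5,-11,0,0.34],[0,0,0.36,-0.6,-14,0,0.34],[0,0,0.378,-0.6,-15.6,0,0.34],[0,0,0.378,-0.6,-15.6,-3,0.34],[0,0,0.378,-0.6,-15.6,-7,0.34],[0,0,0.378,-0.6,-15.6,-10,0.34]],
  ],
)

```text
clock: 10.08
tool_pos: [0.5192, -0.1902, 0.0915]
orientation: [-180.0, 0.1, -14.8]
force: [-0.8, 0.2, -0.8]
opening: 0.0299
```

>>> arm_command(
  targets=[
    [[0,0,0,0,0,0,0.34],[0,0,0,0,0,0,0.34],[0,0,0,0,0,0,0.34]],
  ],
)

```text
clock: 10.33
tool_pos: [0.5216, -0.1899, 0.0956]
orientation: [180.0, -0.0, -14.6]
force: [-0.2, -0.6, 0.3]
opening: 0.0295
```

>>> arm_command(
  targets=[
    [[0,0,0,0,0.1,-2,0.34],[0,0,0,0,0.1,-4,0.34],[0,0,0,0,0.1,-5.5,0.34],[0,0,0,0,0.1,-6.3,0.34],[0,0,0,0,0.1,-6.6,0.34],[0,0,0,0,0.1,-6.7,0.34],[0,0,0,0,0.1,-6.7,0.34]],
  ],
)

```text
clock: 10.92
tool_pos: [0.5218, -0.1888, 0.0287]
orientation: [-180.0, -0.1, -14.6]
force: [0.0, 0.2, 0.1]
opening: 0.0299
```

>>> arm_command(
  targets=[
    [[0,0,0,0,0,0,0.1],[0,0,0,0,0,0,0.05],[0,0,0,0,0,0,0.05],[0,0,0,0,0,0,0.05],[0,0,0,0,0,0,0.05]],
  ],
)

```text
clock: 11.33
tool_pos: [0.5212, -0.1888, 0.0282]
orientation: [-180.0, -0.0, -14.6]
force: [-1.7, 1.9, 5.1]
opening: 0.0141
```

>>> arm_command(
  targets=[
    [[0,0,0,0,0,1,0.05],[0,0,0,0,0,2.5,0.05],[0,0,0,0,0,4,0.05],[0,0,0,0,0,6,0.05],[0,0,0,0,0,9,0.05],[0,0,0,0,0,13,0.05],[0,0,0,0,0,16,0.05],[0,0,0,0,0,16,0.05]],
  ],
)

```text
clock: 12.0
tool_pos: [0.5241, -0.1896, 0.1952]
orientation: [-180.0, -0.6, -14.6]
force: [0.9, 0.2, -0.4]
opening: 0.0135
```

>>> arm_command(
  targets=[
    [[0,0,-0.05,0,2,0,0.05],[0,0,-0.15,-0.5,5,0,0.05],[0,0,-0.26,-1,8,0,0.05],[0,0,-0.37,-1.5,11,0,0.05],[0,0,-0.48,-2,14,0,0.05],[0,0,-0.59,-2.5,17,0,0.05],[0,0,-0.7,-3,20,0,0.05],[0,0,-0.81,-3.5,23,0,0.05]],
  ],
)

```text
clock: 12.67
tool_pos: [0.485, 0.0425, 0.1881]
orientation: [-180.0, 0.0, -61.4]
force: [1.0, 0.6, 0.3]
opening: 0.0137
```

>>> arm_command(
  targets=[
    [[0,0,-0.1,-0.5,3,0,0.05],[0,0,-0.2,-1,6,0,0.05],[0,0,-0.3,-1.8,10,0,0.05],[0,0,-0.4,-2.6,14,0,0.05],[0,0,-0.45,-3.2,17,0,0.05],[0,0,-0.468,-3.4,18.3,0,0.05],[0,0,-0.468,-3.4,18.3,0,0.05],[0,0,-0.468,-3.4,18.3,0,0.05]],
  ],
)

```text
clock: 13.33
tool_pos: [0.4513, 0.2246, 0.1877]
orientation: [180.0, -0.0, -87.7]
force: [0.5, 0.3, -0.5]
opening: 0.0139
```

>>> arm_command(
  targets=[
    [[0,0,0,0,0,-1,0.05],[0,0,0,0,0,-4,0.05],[0,0,0,0,0,-6.5,0.05],[0,0,0,0,0,-8,0.05],[0,0,0,0,0,-9,0.05],[0,0,0,0,0,-9.5,0.05],[0,0,0,0,0,-9.5,0.05],[0,0,0,0,0,-9.5,0.05]],
  ],
)

```text
clock: 14.0
tool_pos: [0.4522, 0.224, 0.093]
orientation: [-180.0, 0.0, -87.9]
force: [-0.7, 0.8, -0.3]
opening: 0.0138
```

>>> arm_command(
  targets=[
    [[0,0,0,0,0,-0.7,0.05],[0,0,0,0,0,-1.2,0.05],[0,0,0,0,0,-1.5,0.05],[0,0,0,0,0,-1.7,0.05],[0,0,0,0,0,-1.7,0.05],[0,0,0,0,0,-1.7,0.05]],
  ],
)

```text
clock: 14.5
tool_pos: [0.4518, 0.2242, 0.0762]
orientation: [-180.0, -0.0, -87.8]
force: [-1.3, -0.1, 6.9]
opening: 0.0139
```

Contact is light (7 N). Releasing, then going back towards the rack and high.

>>> arm_command(
  targets=[
    [[0,0,0,0,0,0,0.2],[0,0,0,0,0,0,0.34],[0,0,0,0,0,0,0.34],[0,0,0,0,0,0,0.34],[0,0,0,0,0,2,0.34],[0,0,0,0,0,5,0.34],[0,0,0,0,0,9,0.34],[0,0,0,0,0,12,0.34]],
  ],
)

```text
clock: 15.17
tool_pos: [0.4521, 0.2243, 0.198]
orientation: [-179.9, 0.0, -87.9]
force: [1.5, 1.5, -0.1]
opening: 0.0299
```

>>> arm_command(
  targets=[
    [[0,0,0.1,0,-2,0,0.34],[0,0,0.2,0.5,-5,0,0.34],[0,0,0.32,1,-8.5,0,0.34],[0,0,0.44,1.5,-12,0,0.34],[0,0,0.56,2,-15.5,0,0.34],[0,0,0.68,2.5,-19,0,0.34],[0,0,0.8,3,-22.5,0,0.34],[0,0,0.9,3.5,-26,0,0.34]],
  ],
)

```text
clock: 15.83
tool_pos: [0.4861, -0.0315, 0.1957]
orientation: [-180.0, -0.0, -37.4]
force: [0.9, 0.6, -0.3]
opening: 0.0296
```

>>> arm_command(
  targets=[
    [[0,0,0.1,0.5,-4,0,0.34],[0,0,0.2,1,-7.5,0,0.34],[0,0,0.3,1.5,-11,0,0.34],[0,0,0.36,2,-15,0,0.34],[0,0,0.378,2.2,-18,0,0.34],[0,0,0.378,2.2,-20.2,-3,0.34],[0,0,0.378,2.2,-20.2,-7,0.34],[0,0,0.378,2.2,-20.2,-9,0.34]],
  ],
)

```text
clock: 16.5
tool_pos: [0.506, -0.233, 0.1017]
orientation: [-180.0, 0.2, -16.3]
force: [-1.6, -0.1, -0.9]
opening: 0.0296
```

```bash
python3 - <<'E'
from h import *
o=ctrl.get_obs(); print(o['tool_pos'],o['orientation'],o['opening'])
s=ctrl.snapshot("scene"); im=ctrl.snapshot("wrist"); p=check(.098)
cv2.imwrite("pics/w6.png",np.hstack([cv2.resize(im,(266,300)),cv2.resize(s[130:370,210:530],(266,300)),cv2.resize(p,(266,300))]))
E
```

```text
[ 0.50595717 -0.23301382  0.1017159 ] [-179.98095839    0.21346828  -16.29368614] 0.02964023090923882
x -1.3 y -0.4 a -0.4 L 125 W 122
```

View pics/w6.png

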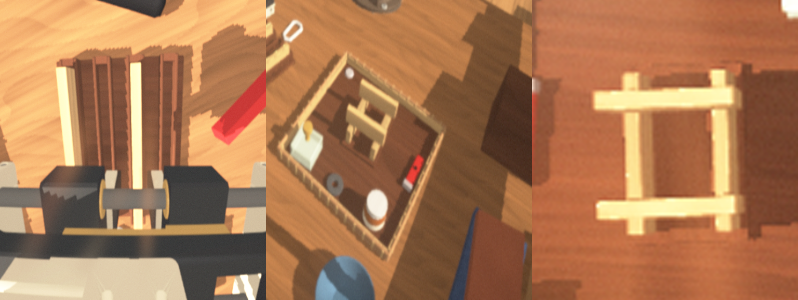

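Both short slats stand on edge and square, about 83 mm apart, with the outline centred at (-1,0) mm. The fingers straddle S3 (long).

>>> arm_command(
  targets=[
    [[0,0,0,0,0,0,0.34],[0,0,0,0,0,-2,0.34],[0,0,0,0,0,-3,0.34],[0,0,0,0,0,-3,0.34],[0,0,0,0,0,-3,0.34]],
  ],
)

```text
clock: 17.07
tool_pos: [0.5086, -0.2318, 0.0764]
orientation: [180.0, -0.0, -16.0]
force: [-0.1, 0.2, 0.0]
opening: 0.0299
```

>>> arm_command(
  targets=[
    [[0,0,0.024,0,-0.6,0,0.34],[0,0,0.024,0,-0.6,0,0.34],[0,0,0.024,0,-0.6,-0.5,0.34],[0,0,0.024,0,-0.6,-1,0.34]],
  ],
)

```text
clock: 17.4
tool_pos: [0.5088, -0.2379, 0.0662]
orientation: [-180.0, -0.1, -14.7]
force: [0.0, 0.7, -0.6]
opening: 0.0299
```

>>> arm_command(
  targets=[
    [[0,0,0,0,0,-1,0.34],[0,0,0,0,0,-2.2,0.34],[0,0,0,0,0,-3.2,0.34],[0,0,0,0,0,-3.7,0.34],[0,0,0,0,0,-3.8,0.34],[0,0,0,0,0,-3.8,0.34]],
  ],
)

```text
clock: 17.9
tool_pos: [0.5079, -0.2379, 0.0269]
orientation: [180.0, 0.1, -14.7]
force: [1.1, -0.2, 0.9]
opening: 0.03
```

>>> arm_command(
  targets=[
    [[0,0,0,0,0,0,0.1],[0,0,0,0,0,0,0.05],[0,0,0,0,0,0,0.05],[0,0,0,0,0,0,0.05],[0,0,0,0,0,0,0.05]],
  ],
)

```text
clock: 18.32
tool_pos: [0.5086, -0.238, 0.0281]
orientation: [-180.0, -0.1, -14.7]
force: [-0.2, 0.4, 2.9]
opening: 0.014
```

>>> arm_command(
  targets=[
    [[0,0,0,0,0,1,0.05],[0,0,0,0,0,2.5,0.05],[0,0,0,0,0,4,0.05],[0,0,0,0,0,7,0.05],[0,0,0,0,0,11,0.05],[0,0,0,0,0,14.5,0.05],[0,0,0,0,0,17,0.05],[0,0,0,0,0,18,0.05]],
  ],
)

```text
clock: 18.98
tool_pos: [0.5098, -0.2386, 0.2131]
orientation: [-180.0, -0.4, -14.7]
force: [1.0, -1.0, 0.4]
opening: 0.0137
```

>>> arm_command(
  targets=[
    [[0,0,0.02,0,2,0,0.05],[0,0,0.05,-0.1,5,0,0.05],[0,0,0.08,-0.2,8.5,0,0.05],[0,0,0.11,-0.3,12,0,0.05],[0,0,0.14,-0.4,15.5,0,0.05],[0,0,0.17,-0.5,19,0,0.05],[0,0,0.2,-0.6,22.5,0,0.05],[0,0,0.22,-0.7,26,0,0.05]],
  ],
)

```text
clock: 19.65
tool_pos: [0.5003, 0.0235, 0.2078]
orientation: [-180.0, 0.0, -2.0]
force: [0.8, -0.8, -1.0]
opening: 0.0138
```

>>> arm_command(
  targets=[
    [[0,0,0.02,-0.2,3.5,0,0.05],[0,0,0.04,-0.4,7,0,0.05],[0,0,0.06,-0.6,10.5,0,0.05],[0,0,0.075,-0.8,14,0,0.05],[0,0,0.075,-0.9,17.5,0,0.05],[0,0,0.075,-0.9,20.5,0,0.05],[0,0,0.075,-0.9,22.5,0,0.05],[0,0,0.075,-0.9,24.3,0,0.05]],
  ],
)

```text
clock: 20.32
tool_pos: [0.4916, 0.2666, 0.2074]
orientation: [180.0, 0.0, 2.3]
force: [0.1, -0.1, -0.4]
opening: 0.0136
```

>>> arm_command(
  targets=[
    [[0,0,0,0,0,-1,0.05],[0,0,0,0,0,-3,0.05],[0,0,0,0,0,-5,0.05],[0,0,0,0,0,-6.5,0.05],[0,0,0,0,0,-7,0.05],[0,0,0,0,0,-7,0.05],[0,0,0,0,0,-7,0.05]],
  ],
)

```text
clock: 20.9
tool_pos: [0.4925, 0.2647, 0.138]
orientation: [180.0, -0.0, 2.2]
force: [0.8, -0.3, 0.0]
opening: 0.0139
```

>>> arm_command(
  targets=[
    [[0,0,0,0,0,-0.7,0.05],[0,0,0,0,0,-1.3,0.05],[0,0,0,0,0,-1.7,0.05],[0,0,0,0,0,-1.9,0.05],[0,0,0,0,0,-2,0.05],[0,0,0,0,0,-2,0.05],[0,0,0,0,0,-2,0.05]],
  ],
)

```text
clock: 21.48
tool_pos: [0.4924, 0.265, 0.1181]
orientation: [-180.0, -0.0, 2.2]
force: [-1.1, -1.0, 4.4]
opening: 0.0137
```

>>> arm_command(
  targets=[
    [[0,0,0,0,0,0,0.2],[0,0,0,0,0,0,0.34],[0,0,0,0,0,0,0.34],[0,0,0,0,0,0,0.34],[0,0,0,0,0,1.5,0.34],[0,0,0,0,0,4,0.34],[0,0,0,0,0,7,0.34],[0,0,0,0,0,9,0.34]],
  ],
)

```text
clock: 22.15
tool_pos: [0.4928, 0.2653, 0.2099]
orientation: [-180.0, -0.1, 2.2]
force: [1.1, 0.9, 0.8]
opening: 0.0297
```

>>> arm_command(
  targets=[
    [[0,0,-0.03,0.3,-3,0,0.34],[0,0,-0.07,0.7,-6.5,0,0.34],[0,0,-0.11,1.1,-10,0,0.34],[0,0,-0.15,1.5,-13.5,0,0.34],[0,0,-0.19,1.9,-17,0,0.34],[0,0,-0.23,2.3,-20.5,0,0.34],[0,0,-0.27,2.7,-24,0,0.34],[0,0,-0.293,3.1,-27.5,0,0.34]],
  ],
)

```text
clock: 22.82
tool_pos: [0.5231, -0.0116, 0.2077]
orientation: [-180.0, -0.0, -14.7]
force: [1.2, 1.1, 0.5]
opening: 0.0296
```

>>> arm_command(
  targets=[
    [[0,0,0,0.3,-3.5,0,0.34],[0,0,0,0.6,-7,0,0.34],[0,0,0,0.9,-10,0,0.34],[0,0,0,1,-12.5,0,0.34],[0,0,0,1,-13.1,-3,0.34],[0,0,0,1,-13.1,-7,0.34],[0,0,0,1,-13.1,-10,0.34],[0,0,0,1,-13.1,-12,0.34]],
  ],
)

```text
clock: 23.48
tool_pos: [0.5313, -0.1414, 0.0844]
orientation: [180.0, 0.2, -14.7]
force: [0.3, 0.5, 0.7]
opening: 0.03
```

```bash
python3 - <<'E'
from h import *
o=ctrl.get_obs(); print(o['tool_pos'],o['orientation'],o['opening'])
s=ctrl.snapshot("scene"); im=ctrl.snapshot("wrist"); check(.098); p=check(.140)
cv2.imwrite("pics/w7.png",np.hstack([cv2.resize(im,(266,300)),cv2.resize(s[130:370,210:530],(266,300)),cv2.resize(p,(266,300))]))
E
```

```text
[ 0.53130257 -0.14140863  0.08443497] [179.97065626   0.18919133 -14.68054567] 0.029959801453292408
x 0.2 y 53.6 a -0.4 L 181 W 18
x 46.9 y 13.8 a -92.2 L 42 W 28
x -16.2 y -3.2 a -0.1 L 95 W 76
x -1.4 y 40.0 a -0.4 L 172 W 17
x 43.3 y 2.4 a -90.2 L 38 W 27
x -16.8 y -13.8 a 0.2 L 90 W 72
```

View pics/w7.png

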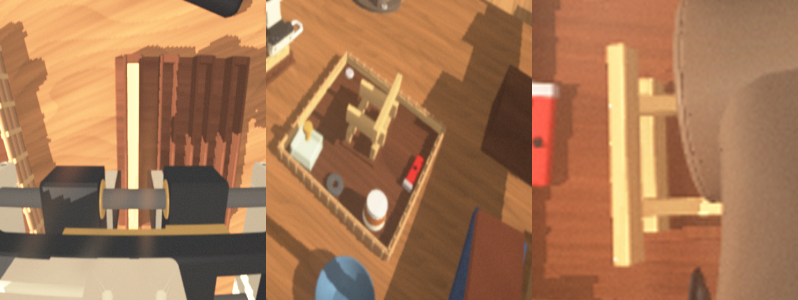

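The first long slat is in place at plinth (-1.4, 40.0) mm, square to -0.4° and 172 mm long at the expected height. The fingers straddle S1.

>>> arm_command(
  targets=[
    [[0,0,0,0,0,0,0.34],[0,0,0,0,0,0,0.34],[0,0,0,0,0,-1.5,0.34],[0,0,0,0,0,-2,0.34],[0,0,0,0,0,-2,0.34]],
  ],
)

```text
clock: 24.1
tool_pos: [0.5327, -0.1408, 0.0674]
orientation: [180.0, 0.0, -14.6]
force: [-0.1, -0.4, 0.0]
opening: 0.0301
```

>>> arm_command(
  targets=[
    [[0,0,0,0.1,0,-1,0.34],[0,0,0,0.1,0,-2.2,0.34],[0,0,0,0.1,0,-3.2,0.34],[0,0,0,0.1,0,-3.8,0.34],[0,0,0,0.1,0,-3.9,0.34],[0,0,0,0.1,0,-3.9,0.34]],
  ],
)

```text
clock: 24.6
tool_pos: [0.534, -0.141, 0.0281]
orientation: [180.0, 0.1, -14.6]
force: [-0.6, -0.5, 0.9]
opening: 0.0303
```

>>> arm_command(
  targets=[
    [[0,0,0,0,0,0,0.1],[0,0,0,0,0,0,0.05],[0,0,0,0,0,0,0.05],[0,0,0,0,0,0,0.05],[0,0,0,0,0,0,0.05]],
  ],
)

```text
clock: 25.02
tool_pos: [0.5345, -0.141, 0.029]
orientation: [-180.0, -0.0, -14.6]
force: [-0.8, -0.6, 2.4]
opening: 0.0137
```

>>> arm_command(
  targets=[
    [[0,0,0,0,0,1,0.05],[0,0,0,0,0,2.5,0.05],[0,0,0,0,0,4,0.05],[0,0,0,0,0,7,0.05],[0,0,0,0,0,11,0.05],[0,0,0,0,0,14.5,0.05],[0,0,0,0,0,17,0.05],[0,0,0,0,0,18,0.05]],
  ],
)

```text
clock: 25.68
tool_pos: [0.5358, -0.1412, 0.214]
orientation: [-179.9, -0.4, -14.6]
force: [-0.2, 0.1, -1.0]
opening: 0.0138
```

>>> arm_command(
  targets=[
    [[0,0,0.03,-0.3,2,0,0.05],[0,0,0.07,-0.7,5,0,0.05],[0,0,0.11,-1.1,8,0,0.05],[0,0,0.15,-1.5,11,0,0.05],[0,0,0.19,-1.9,14,0,0.05],[0,0,0.23,-2.3,17,0,0.05],[0,0,0.26,-2.7,20,0,0.05],[0,0,0.293,-3.1,23,0,0.05]],
  ],
)

```text
clock: 26.35
tool_pos: [0.5022, 0.0902, 0.2087]
orientation: [-180.0, 0.0, 2.3]
force: [-0.0, 0.3, -0.9]
opening: 0.0143
```

>>> arm_command(
  targets=[
    [[0,0,0,-0.3,2.7,0,0.05],[0,0,0,-0.6,5,0,0.05],[0,0,0,-0.7,7,0,0.05],[0,0,0,-0.7,8.5,0,0.05],[0,0,0,-0.7,9.6,0,0.05],[0,0,0,-0.7,9.6,-1,0.05],[0,0,0,-0.7,9.6,-3,0.05],[0,0,0,-0.7,9.6,-5,0.05]],
  ],
)

```text
clock: 27.02
tool_pos: [0.4963, 0.1847, 0.1579]
orientation: [-180.0, -0.0, 2.2]
force: [-0.2, 0.2, -1.5]
opening: 0.014
```

>>> arm_command(
  targets=[
    [[0,0,0,0,0,-1,0.05],[0,0,0,0,0,-2,0.05],[0,0,0,0,0,-2,0.05],[0,0,0,0,0,-2,0.05]],
  ],
)

```text
clock: 27.35
tool_pos: [0.4964, 0.1846, 0.1385]
orientation: [180.0, 0.0, 2.2]
force: [0.5, 0.2, -0.5]
opening: 0.0141
```

>>> arm_command(
  targets=[
    [[0,0,0,0,0,-0.7,0.05],[0,0,0,0,0,-1.3,0.05],[0,0,0,0,0,-1.7,0.05],[0,0,0,0,0,-1.9,0.05],[0,0,0,0,0,-2,0.05],[0,0,0,0,0,-2,0.05],[0,0,0,0,0,-2,0.05]],
  ],
)

```text
clock: 27.93
tool_pos: [0.4963, 0.1849, 0.119]
orientation: [180.0, -0.0, 2.2]
force: [-1.3, -1.7, 4.3]
opening: 0.0136
```

>>> arm_command(
  targets=[
    [[0,0,0,0,0,0,0.2],[0,0,0,0,0,0,0.34],[0,0,0,0,0,0,0.34],[0,0,0,0,0,0,0.34],[0,0,0,0,0,1.5,0.34],[0,0,0,0,0,4,0.34],[0,0,0,0,0,7,0.34],[0,0,0,0,0,10,0.34]],
  ],
)

```text
clock: 28.6
tool_pos: [0.4958, 0.1848, 0.2193]
orientation: [179.9, 0.1, 2.2]
force: [0.5, 0.1, -0.5]
opening: 0.0297
```

>>> arm_command(
  targets=[
    [[0,0,0,0,-3,0,0.34],[0,0,0,0,-6.5,0,0.34],[0,0,0,0,-10,0,0.34],[0,0,0,0,-14,0,0.34],[0,0,0,0,-18,0,0.34],[0,0,0,0,-22,0,0.34],[0,0,0,0,-26,0,0.34],[0,0,0,0,-30,0,0.34]],
  ],
)

```text
clock: 29.27
tool_pos: [0.4959, -0.1167, 0.2188]
orientation: [-180.0, -0.0, 2.2]
force: [-0.2, 0.2, 0.5]
opening: 0.0297
```

>>> arm_command(
  targets=[
    [[0,0,0,0,-4,0,0.34],[0,0,0,0,-8,0,0.34],[0,0,0,0,-10,0,0.34],[0,0,0,0,-10,0,0.34],[0,0,0,0,-10,0,0.34],[0,0,0,0,-10,0,0.34]],
  ],
)

```text
clock: 29.77
tool_pos: [0.496, -0.2148, 0.2183]
orientation: [-180.0, 0.0, 2.2]
force: [-0.1, 0.9, 0.3]
opening: 0.0299
```

```bash
python3 - <<'E'
from h import *
o=ctrl.get_obs(); print(o['clock'],o['tool_pos'],o['qvel'],o['force'])
s=ctrl.snapshot("scene"); check(.098); p=check(.140)
cv2.imwrite("pics/w8.png",np.hstack([cv2.resize(s[110:370,150:510],(414,300)),cv2.resize(p,(300,300))]))
E
```

```text
29.7667 [ 0.4960331  -0.21478196  0.21833147] [ 1.19452672 -0.41574584 -0.20565621  0.01849492  0.01635926  0.10471999] [-0.11852229  0.88868716  0.31143682]
x 0.2 y 53.4 a -0.1 L 181 W 17
x 0.5 y -2.2 a 0.0 L 179 W 74
x -1.4 y 39.8 a -0.4 L 172 W 17
x -1.4 y -13.2 a 0.0 L 170 W 71
```

View pics/w8.png

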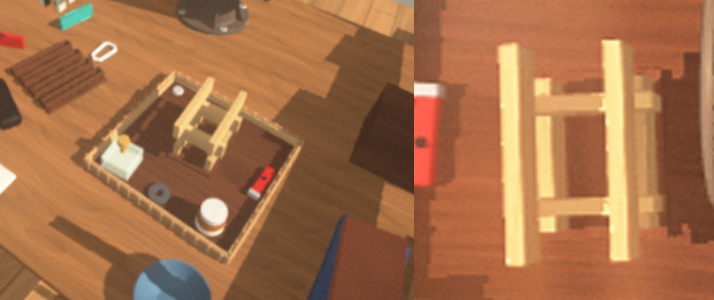

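The tower stands as planned: two short slats across the rails, two long ones on top, all square. The rack is empty, the bystanders are where they were and the arm is clear.

```bash
python3 -c "
from plant import ctrl
print(ctrl.close_job())"
```

```text
the job is handed in; nothing more can be done
None
```

The airing tower is finished and handed in at about 30 s of the 72 s allowed. I drew the slats straight up one at a time. Both short slats went across the rails at about ±42 mm, then both long ones across the short slats at about ±40 mm, and every placing ended on a light contact.

**Last checks:**
- **First long slat:** it measured (-1.4, 39.8) mm from the plinth centre, 0.4° off square.
- **Second long slat:** the top camera merged it with the parts beneath, so it has no clean position of its own. Its squareness (0.0°) and length (170 mm) were right, and it was released at about -40 mm.
- **Short slats:** they measured about 83 mm apart. Their outline was centred to about 1 mm, taken before the long slats went on.
- **Scene:** the last picture shows all four slats on edge, the rack empty and the arm clear. The tray items and carabiner look undisturbed; I judged them by eye, not by measurement. The turquoise and red look-alikes were not touched.

No check failed.

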